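# Seat the juicer's reamer and tap it home

### The arm

A 6-joint arm with a two-finger parallel gripper is mounted at the origin on the work surface. World frame = base frame: x ahead of the robot, y to its left, z up, the work surface at z = 0. Lengths are in m, angles in rad, forces in N, time in s.
With the tool pointing down it reaches from about 0.25 to 0.725 m from the base axis. Payload 4 kg.
Tool frame: the origin (TCP) lies on the centre line of the jaws, within the pads' length; the fingertips stand 25 mm ahead of it and the grasp point (between the pads) lies 6 mm ahead of it; z points along the fingers, y is the line along which they close (so a half turn about z gives the same grasp; the last joint's range is limited). The gripper opens to 85 mm and grips with 20 to 120 N. Pads are 22 mm wide; open, the fingers measure 114 mm over their backs; the gripper's body (76 mm by 85 mm) begins 54 mm behind the grasp point. The pads swing forward as they close: fully open they stand 13 mm farther back than shut.
Start: joints at [1.245, 0.241, 0.005, 1.335, 0, 1.571], TCP at [0.16, 0.474, 0.256] pointing down, gripper open.
Joint ranges: [-2.72, 2.72], [-1.05, 1.87], [-1.09, 1.28], [-1.99, 2.15], [-1.42, 1.44], [-3.14, 3.14]. Speed limits (rad/s): [2.79, 2.79, 3.14, 3.14, 3.14, 3.14].

### API

Orientations are given as a unit quaternion [x, y, z, w].
In Python, from plant import * gives the robot as it stands.
- The arm moves only by the shell command python3 -m handwheel 'ROWS'. ROWS is JSON, a list of rows, each a list of 3 entries, a list of its own where there are three numbers: the opening in per cent of the stroke, from 0 (shut) to 100 (fully open), then the shift along the tool's x, y, z in m, then the turn about the tool's z in degrees. In form: [[gripper, [tx, ty, tz], yaw], ...]. A call has exactly 8 rows; each row is the pose to reach, as a shift and turn from the pose commanded when the call began, along the tool's axes at that moment; what a row does not reach only later rows make up. A row lasts 1/8 s, in which the tool goes at most 62.5 mm and 10.7 degrees, less where a joint would pass 70% of its speed; a pose out of reach is approached as far as the arm can. A call with a gripper value outside its range is refused whole. The fingers move at their own pace and stop on an object; the grip force is fixed at half the most. Time passes only in rows, so rows that repeat a pose let the fingers close, or fill a call up. It gives the time, the measured TCP pose, the force, the opening and the grip force at its end, in the units of the state.
- get_state(): the state, without advancing time (a new reading comes with each control period).
- camera(name): name is "scene" or "top" or "wrist"; returns a dict with "frame" (420x560x3 uint8, red, green, blue), "depth" (420x560 float32, m along the optical axis (not along the pixel's ray), 0 where there is no reading), "K" (3x3 intrinsics, pixels), "view" (4x4, takes a point from world to camera coordinates). Camera axes: x right, y up, looking along -z (the intrinsics and any distortion apply to the point x, -y, -z); pixel columns grow to the right and rows downward; lengths in m; the calibration is good to about 2 mm. A picture is of the moment at which its call begins.
- job_done(): hands the job in; it is judged then, once.
Trained networks look in the newest picture that a camera, given by its name, has taken for a name from the list of things; names that differ only in an ending like _2 or _b are one class to them, and where a whole thing is asked for, a point or a joint stands for the part that bears it (a point fixed in the world has none). Each returns a list of dicts, best first, with "conf" (0 to 1); they miss things now and then, are a little off and sometimes report something else, mostly with a low value. They report only what shows in the picture. A call takes as long as a camera call. They do not tell look-alikes from the thing itself.
- masks_of(target, camera): "mask" (420x560 bool, what is visible of it) and "bbox" ([left, top, width, height] in pixels, round what is visible of it).
- tip_of(target, camera): "position" ([column, row] in pixels: a listed point, or the origin of a listed thing).
The state is a dict: "time_s": time; "q": joint angles; "qd": joint speeds; "tau": joint torques, N m; "tcp_pos": TCP position; "eef_rot": TCP orientation; "wrist_force": force on the tool from outside, world axes, zero at the start; "wrist_torque": the same for the moment, N m; "grip_width": finger opening in m; "finger_force": force on a finger pad.
Only numpy, scipy, OpenCV 4.12 (cv2) and the standard library are available. Lean on these libraries where they do the work, as an engineer would, in place of code of your own. Each camera call takes 0.05 s, during which the arm holds its last target. There are 200 camera calls.

### The job

Fit the orange reamer to the blue hand juicer: take it from its drying block, set its tapered shank upright in the juicer's steel bush and let go of it. Then take the wooden tamper and tap the reamer gently down with at least two separate short taps, lifting the tamper clear in between and never striking hard, until the bush is driven flush with the juicer's top and stops solid. Stand the tamper back upright on its cork mat and leave everything else on the table as it is.

Things in the scene. Friction and masses are not known exactly. Their poses are not given: they have to be found in the camera images.
- juicer: Heavy blue ceramic stand of a hand juicer, fixed to the table: round, 132 mm across at the foot, 104 mm across at the top, 62 mm high, with a short spout at its own +x side near the top that sticks out to 90 mm from the axis. Origin at the centre of its underside on the table, z up. A steel bush stands upright in its middle.
- bush_rim (a point): Centre of the upper rim (the mouth) of the steel bush in the middle of the juicer; z up. The bush is 54 mm across, with a tapered hole 26 mm wide at the mouth, 36 mm deep and 16 mm wide at its flat floor. It starts 8 to 12 mm proud of the juicer's top (differs from start to start) and is locked home when its rim is flush with that top, 62 mm above the table.
- bush_floor (a point): Centre of the flat floor of the bush's hole, where the shank's tip comes to rest; the shank has about 0.8 mm to spare all round. The bush goes straight down when pushed: it begins to move at 9 to 12 N, resists more by 0.6 N per mm up to about 16 N, stays where it is left and stops solid when flush.
- reamer_mid (a point): Citrus reamer, 100 mm tall, 150 g, shank-down in the drying block. The point is on its axis 50 mm above the tip; z up. From the tip: steel taper shank 44 mm long, 14 mm across at the tip, 26 mm at its top; orange cylindrical grip band 40 mm across from 44 to 70 mm; ridged dome to a flat top 20 mm across at 100 mm. Over 50 N from above chips the juicer; touch down slower than 20 mm/s.
- reamer: The same reamer; origin at the centre of the shank's tip, z up along the axis.
- block: Fixed dark wooden drying block, 90 x 90 x 36 mm, origin under its centre; a round hole 24 mm wide and 28 mm deep in the middle of its top holds the reamer's shank with its tip 8 mm above the table.
- tamper_mid (a point): Wooden tamper, 116 mm tall, 220 g, standing upright on the cork mat. This point is on its axis half-way up, 58 mm above its flat foot; z up along the axis. The foot is 48 mm across and 28 mm high, narrowing to a round handle 28 mm across from 46 mm up to 108 mm, with a small cap above.
- tamper: The same tamper; origin at the centre of the underside of its foot.
- mat: Fixed round cork mat, 120 mm across, 5 mm thick; origin under its centre on the table.
- coffee_pot: Tall white ceramic coffee pot, 236 mm, bystander; origin under its centre.
- saucer_a: Blue saucer, 144 mm across, bystander; origin under its centre.
- saucer_b: Blue saucer, 144 mm across, bystander; origin under its centre.
- cup_a: White cup with a handle, 76 mm across, 62 mm tall, on saucer_a, bystander; origin under its centre.
- cup_b: White cup with a handle, 76 mm across, 62 mm tall, on saucer_b, bystander; origin under its centre.
- caddy: Closed green tin tea caddy, 89 x 89 x 122 mm, bystander; origin under its centre.
- pitcher: Empty yellow plastic juice pitcher, 200 mm tall, 124 mm across, bystander; origin under its centre.
Not all that is in view belongs to the job. What is shaped like the reamer but green is not meant.

How it is judged:
On the way, in this order (a step that is already met when the one before it is completed fails the run):
1. The reamer stands upright with its shank down in the bush, let go, the bush still at least 4 mm proud (horizontal distance between reamer_mid and juicer below 0.004 m and angle between reamer_mid's own z axis and vertical below 0.08 rad and z of reamer_mid in the frame of juicer below 0.0905 m and z of bush_rim in the frame of juicer above 0.066 m and contact force between the fingers and reamer below 0.1 N), for 0.2 s.
2. A first tap: the tamper bears on the reamer with over 5 N while the bush is still over 2 mm proud (contact force between tamper and reamer above 5 N and z of bush_rim in the frame of juicer above 0.064 m).
3. The tamper is lifted clear of the reamer with the bush still over 2 mm proud (contact force between tamper and reamer below 0.05 N and z of bush_rim in the frame of juicer above 0.064 m), for 0.1 s.
4. The tamper drives the reamer home: bush within 1.5 mm of flush while the tamper still bears on it (horizontal distance between reamer_mid and juicer below 0.004 m and angle between reamer_mid's own z axis and vertical below 0.08 rad and z of bush_rim in the frame of juicer below 0.0635 m and z of reamer_mid in the frame of juicer below 0.078 m and contact force between tamper and reamer above 5 N).
At the end, for the whole second after the job is handed in: The reamer stands upright (within 0.08 rad) and centred (4 mm) in the juicer, its shank on the bush's floor (2 mm), the bush no more than 1.5 mm proud of the juicer's top; the tamper stands upright at rest on the cork mat, its axis within 45 mm of the mat's centre, touching nothing else (horizontal distance between reamer_mid and juicer below 0.004 m and angle between each of reamer_mid, tamper_mid's own z axis and vertical below 0.08 rad and z of bush_rim in the frame of juicer below 0.0635 m and z of reamer_mid in the frame of juicer below 0.078 m and contact force between tamper and reamer below 0.05 N and horizontal distance between tamper_mid and mat below 0.045 m and height (world z) of tamper between 0.003 and 0.009 m and linear speed of each of tamper, reamer below 0.02 m/s).
It fails at once if The tamper bears on the reamer with more than 50 N (a hard blow) (contact force between tamper and reamer above 50 N).
It fails at once if The coffee pot, tea caddy, pitcher, a saucer or a cup is moved more than 25 mm or tipped (distance of any of coffee_pot, saucer_a, saucer_b, cup_a, cup_b, caddy, pitcher from where it was at the start of the episode above 0.025 m or angle between any of coffee_pot, saucer_a, saucer_b, cup_a, cup_b, caddy, pitcher's own z axis and vertical above 0.3 rad).
It also fails if it takes over 72 s, if anything falls off the work surface, if the arm or the gripper's body presses on something with over 40 N, if the wrist force passes 120 N, or if a joint passes its speed limit or range.

## Working session

There is one attempt and no reset: what is moved stays moved. The work goes in short steps, Python scripts to look and compute and a shell command to move; the robot and the scene stay as the last step left them, time stands still between calls to the robot, and variables do not carry over. Pictures are saved under pics/ and viewed, at most 10 in all, crops included, and the job is handed in when it is done.

```bash
mkdir -p pics; ls
cat > h.py <<'E'
from plant import *
import numpy as np, cv2
def save(n,im): cv2.imwrite(f'pics/{n}.png',im[:,:,::-1])
def toworld(c,u,v,d=None,z=None):
    K=c['K'];V=np.linalg.inv(c['view'])
    r=np.array([(u-K[0,2])/K[0,0],-(v-K[1,2])/K[1,1],-1.0])
    R=V[:3,:3];o=V[:3,3]
    w=R@r
    s=d if d is not None else (z-o[2])/w[2]
    return o+s*w
def cloud(c):
    v,u=np.mgrid[:420,:560];K=c['K'];V=np.linalg.inv(c['view']);d=c['depth']
    P=np.stack([(u-K[0,2])/K[0,0]*d,-(v-K[1,2])/K[1,1]*d,-d],-1)
    return P@V[:3,:3].T+V[:3,3]
E
python3 - <<'E'
from h import *
s=get_state();print(s['time_s'],s['tcp_pos'],s['eef_rot'],s['wrist_force'])
for n in ['scene','top']:
    c=camera(n);save(n,c['frame']);P=cloud(c);print(n,c['K'].tolist(),[k for k in c],np.linalg.inv(c['view'])[:3,3].round(3))
    for t in ['juicer','bush_rim','reamer_mid','reamer','block','tamper_mid','tamper','mat','coffee_pot','caddy','pitcher','saucer_a']:
        for m in tip_of(t,n)[:3]:
            u,v=m['position'];i,j=int(np.clip(round(v),0,419)),int(np.clip(round(u),0,559))
            print(t,round(m['conf'],2),[round(u),round(v)],P[i,j].round(3))
E
```

```text
pics
0.0 [0.15984049 0.4731482  0.25541548] [ 1.62187693e-01  9.86759375e-01 -1.02740350e-03 -1.79445093e-04] [ 0.20025908  0.34137182 -0.48711343]
scene [[527.1191902187294, 0.0, 289.03092538178305], [0.0, 527.1191902187294, 210.20695055076848], [0.0, 0.0, 1.0]] ['frame', 'depth', 'K', 'view'] [1.445 0.257 1.111]
juicer 0.9 [343, 239] [0.589 0.183 0.064]
bush_rim 0.65 [343, 227] [0.547 0.175 0.061]
reamer_mid 0.78 [267, 189] [ 0.471 -0.055  0.063]
reamer_mid 0.64 [286, 214] [0.56  0.024 0.079]
reamer_mid 0.63 [287, 250] [0.669 0.057 0.073]
reamer 0.74 [287, 265] [0.663 0.056 0.003]
reamer 0.63 [286, 227] [0.565 0.026 0.033]
reamer 0.59 [267, 199] [ 0.454 -0.062  0.003]
block 0.69 [286, 228] [0.567 0.026 0.032]
block 0.62 [334, 300] [0.763 0.198 0.049]
block 0.52 [285, 228] [0.573 0.025 0.039]
tamper_mid 0.81 [209, 192] [ 0.53  -0.203  0.067]
tamper 0.94 [213, 207] [ 0.539 -0.193  0.018]
mat 0.92 [212, 209] [ 0.538 -0.198  0.007]
coffee_pot 0.94 [437, 291] [0.682 0.428 0.064]
caddy 0.72 [440, 206] [0.377 0.417 0.038]
pitcher 0.77 [124, 207] [ 0.63  -0.412  0.048]
saucer_a 0.78 [193, 
[... 525 characters left out ...]
[274, 162] [0.638 0.037 0.077]
reamer 0.62 [306, 233] [ 0.448 -0.05   0.097]
block 0.8 [277, 197] [0.539 0.027 0.11 ]
block 0.64 [222, 138] [0.718 0.188 0.009]
tamper_mid 0.56 [360, 210] [ 0.511 -0.191  0.092]
tamper 0.5 [357, 212] [ 0.509 -0.191  0.051]
mat 0.94 [358, 208] [ 0.518 -0.189  0.072]
mat 0.26 [277, 199] [0.534 0.027 0.111]
coffee_pot 0.9 [129, 170] [0.599 0.406 0.129]
coffee_pot 0.56 [133, 271] [0.344 0.384 0.123]
caddy 0.74 [135, 271] [0.344 0.381 0.119]
pitcher 0.92 [443, 189] [ 0.563 -0.388  0.146]
pitcher 0.59 [277, 198] [0.537 0.027 0.108]
pitcher 0.31 [133, 273] [0.339 0.385 0.121]
saucer_a 0.83 [345, 136] [ 0.731 -0.164  0.01 ]
saucer_a 0.18 [277, 197] [0.539 0.027 0.11 ]
```

View pics/scene.png

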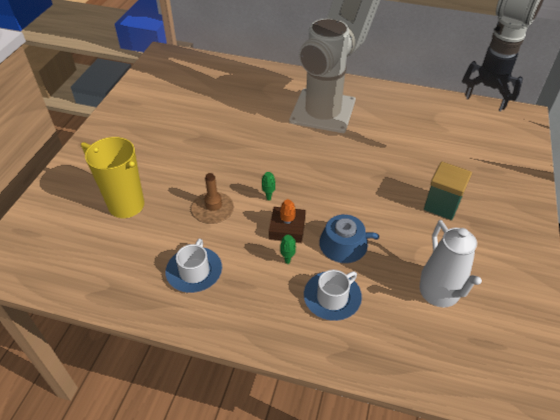

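View pics/top.png

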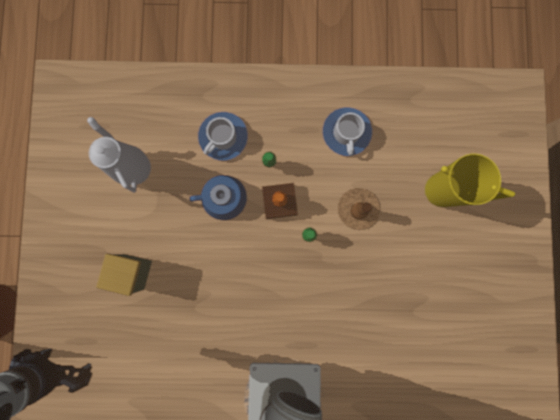

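The scene picture shows three reamer shapes. In the top view these are orange in the dark block at (279,199), green at (269,158) and green at (310,234). The orange one at (279,199) is the one I want. The juicer is at (222,197) and the tamper at (361,210). A close crop and geometric fits come next.

Run:
```python
from h import *
from scipy.optimize import least_squares
c=camera('top');P=cloud(c);f=c['frame'].astype(int)
save('crop',cv2.resize(c['frame'][120:260,190:390],None,fx=4,fy=4))
X,Y,Z=P[...,0],P[...,1],P[...,2]
def near(x,y,r): return np.hypot(X-x,Y-y)<r
R,G,B=f[...,0],f[...,1],f[...,2]
o=near(.535,.027,.05)&(R>1.6*G)&(R>90)&(Z>.05)
for z0,z1 in [(.05,.08),(.08,.1),(.1,.12)]:
    m=o&(Z>z0)&(Z<z1);print('reamer',m.sum(),P[m].mean(0).round(4) if m.any() else '')
b=near(.535,.027,.07)&(Z>.028)&(Z<.042)
r=cv2.minAreaRect((P[b][:,:2]*1000).astype(np.float32));print('block',r,b.sum())
j=near(.551,.177,.1)
m=j&(Z>.056)&(Z<.066);
def circ(p):
    s=least_squares(lambda a:np.hypot(p[:,0]-a[0],p[:,1]-a[1])-a[2],[p[:,0].mean(),p[:,1].mean(),.05]);return s.x.round(4)
e=(cv2.erode(m.astype(np.uint8),np.ones((3,3)))==0)&m
print('jtop',m.sum(),P[m].mean(0).round(4), cv2.minEnclosingCircle((P[m][:,:2]*1000).astype(np.float32)))
m=near(.551,.177,.06)&(Z>.067);print('rim',m.sum(),np.median(P[m],0).round(4),cv2.minEnclosingCircle((P[m][:,:2]*1000).astype(np.float32)))
t=near(.52,-.19,.09)
for z0,z1 in [(.003,.01),(.02,.033),(.05,.1),(.1,.13)]:
    m=t&(Z>z0)&(Z<z1);print('tamper',z0,m.sum(),P[m].mean(0).round(4),cv2.minEnclosingCircle((P[m][:,:2]*1000).astype(np.float32)))
c=camera('scene');P=cloud(c);X,Y,Z=P[...,0],P[...,1],P[...,2];
t=near(.52,-.19,.09)
for z0,z1 in [(.003,.01),(.02,.033),(.05,.1),(.1,.13)]:
    m=t&(Z>z0)&(Z<z1);print('tamper',z0,m.sum(),P[m].mean(0).round(4),cv2.minEnclosingCircle((P[m][:,:2]*1000).astype(np.float32)))
m=near(.551,.177,.06)&(Z>.067);print('rim',m.sum(),np.median(P[m],0).round(4),cv2.minEnclosingCircle((P[m][:,:2]*1000).astype(np.float32)))
```

```text
reamer 14 [0.5377 0.0305 0.074 ]
reamer 49 [0.5355 0.0241 0.0935]
reamer 85 [0.5398 0.0209 0.1058]
block ((539.65478515625, 20.012073516845703), (90.17264556884766, 89.96517944335938), 7.86505126953125) 869
jtop 850 [0.5477 0.179  0.0613] ((548.12939453125, 191.07688903808594), 64.48466491699219)
rim 255 [0.5489 0.1781 0.0736] ((548.2197875976562, 169.83335876464844), 34.90110778808594)
tamper 0.003 1098 [ 0.5209 -0.2004  0.0055] ((519.8665771484375, -190.24017333984375), 89.6687240600586)
tamper 0.02 17 [ 0.5143 -0.1887  0.0278] ((516.2890625, -202.31845092773438), 23.560176849365234)
tamper 0.05 58 [ 0.5133 -0.1941  0.0687] ((514.9365844726562, -200.2334747314453), 16.507719039916992)
tamper 0.1 102 [ 0.5155 -0.2012  0.1179] ((516.3699951171875, -203.3975067138672), 14.443476676940918)
tamper 0.003 590 [ 0.5362 -0.1954  0.0054] ((520.221435546875, -189.52413940429688), 89.70183563232422)
tamper 0.02 56 [ 0.5339 -0.1919  0.027 ] ((521.9802856445312, -197.91558837890625), 23.89084243774414)
tamper 0.05 136 [ 0.5277 -0.1957  0.0746] ((522.9815673828125, -197.71632385253906), 15.431553840637207)
tamper 0.1 103 [ 0.524  -0.1976  0.1143] ((521.3505859375, -199.35137939453125), 15.011688232421875)
rim 246 [0.5534 0.1829 0.0725] ((546.298828125, 181.03903198242188), 44.49763107299805)
```

View pics/crop.png

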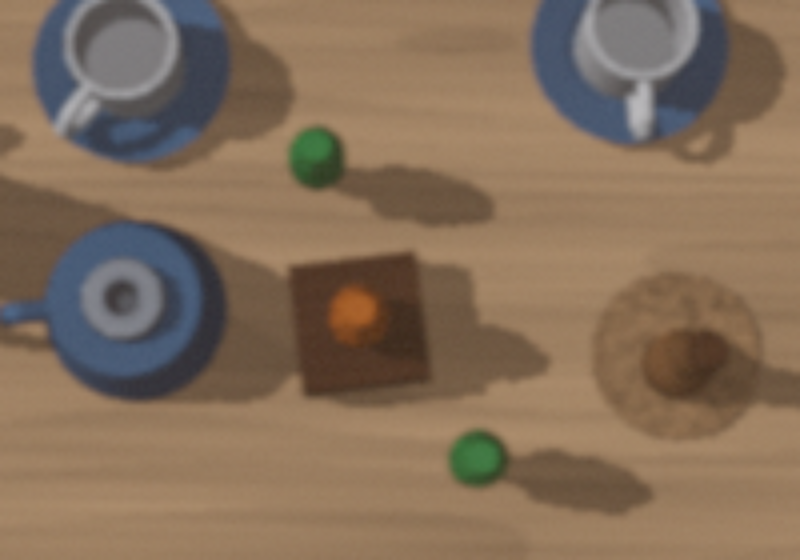

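The crop confirms the choice: the orange reamer is in the block at crop (355,315), the bush mouth is at (123,297), the tamper at (690,360), and the greens at (316,157) and (478,458) are decoys. I'll move over the juicer for a closer look.

```bash
python3 -m handwheel '[[100,[-0.055,-0.018,0],0],[100,[-0.11,-0.036,0],0],[100,[-0.17,-0.056,0],0],[100,[-0.23,-0.077,0],0],[100,[-0.29,-0.097,0],0],[100,[-0.35,-0.117,0],0],[100,[-0.41,-0.137,0],0],[100,[-0.462,-0.155,0],0]]'
python3 - <<'E'
from h import *
s=get_state();print(s['q'],s['tcp_pos'],s['eef_rot'])
c=camera('wrist');save('w1',c['frame']);V=np.linalg.inv(c['view']);print(V.round(3).tolist(),c['K'][0,0])
for t in ['bush_rim','juicer','bush_floor']:
    for m in tip_of(t,'wrist')[:2]: print(t,m['conf'],m['position'],toworld(c,*m['position'],z=.072))
P=cloud(c);X,Y,Z=[P[...,i] for i in range(3)]
for a,b in [(.055,.065),(.066,.08)]:
    m=(np.hypot(X-.548,Y-.178)<.056)&(Z>a)&(Z<b)
    if m.any(): print(a,m.sum(),np.median(Z[m]),cv2.minEnclosingCircle((P[m][:,:2]*1000).astype(np.float32)))
E
```

```text
time_s: 2.4
tcp_pos: [0.5498, 0.1774, 0.2564]
eef_rot: [0.162, 0.987, 0.0, 0.0]
wrist_force: [0.3, 1.2, 0.4]
grip_width: 0.0854
finger_force: 0.0
[3.12101473e-01 3.96560892e-01 2.23681444e-01 1.39731668e+00
 2.04922430e-04 6.38381751e-01] [0.5497799  0.17744435 0.25636971] [1.62417408e-01 9.86722091e-01 2.28417163e-04 2.19959652e-04]
[[0.321, -0.91, -0.264, 0.483], [0.947, 0.309, 0.088, 0.2], [0.001, -0.278, 0.96, 0.374], [0.0, 0.0, 0.0, 1.0]] 331.77854900638977
bush_rim 0.9 [277.0, 189.4] [0.54999494 0.18134268 0.072     ]
juicer 0.63 [275.1, 175.3] [0.5368242  0.18391945 0.072     ]
bush_floor 0.62 [275.1, 182.6] [0.54331074 0.18173026 0.072     ]
0.055 6443 0.0615251112068827 ((549.076171875, 182.20367431640625), 52.690067291259766)
0.066 2095 0.0734235122830389 ((549.278564453125, 182.08343505859375), 26.83709716796875)
```

View pics/w1.png

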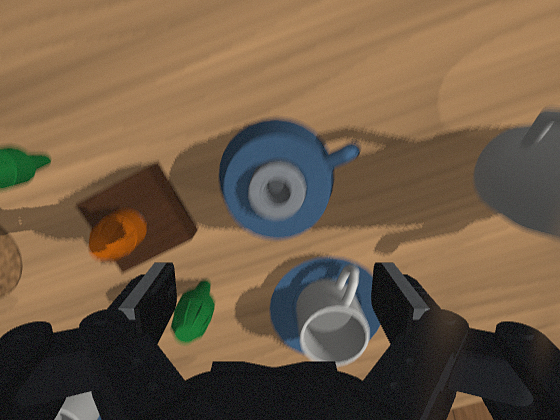

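The wrist picture shows the bush mouth at (277,190), with the orange reamer in the block at (118,232) and a green decoy at (193,312). Next I'll move over the reamer.

```bash
python3 -m handwheel '[[100,[-0.007,-0.025,0],0],[100,[-0.014,-0.05,0],0],[100,[-0.021,-0.076,0],0],[100,[-0.028,-0.1,0],0],[100,[-0.035,-0.126,0],0],[100,[-0.043,-0.151,0],0],[100,[-0.043,-0.151,0],0],[100,[-0.043,-0.151,0],0]]'
python3 - <<'E'
from h import *
s=get_state();print(s['q'],s['tcp_pos'],s['eef_rot'])
c=camera('wrist');f=c['frame'].astype(int)
for t in ['reamer_mid','reamer','block']:
    for m in tip_of(t,'wrist')[:3]: print(t,m['conf'],m['position'],toworld(c,*m['position'],z={'reamer_mid':.058,'reamer':.008,'block':0}[t]))
P=cloud(c);X,Y,Z=[P[...,i] for i in range(3)]
b=(np.hypot(X-.54,Y-.022)<.075)&(Z>.028)&(Z<.042)
print('block',cv2.minAreaRect((P[b][:,:2]*1000).astype(np.float32)))
o=(np.hypot(X-.54,Y-.022)<.04)
for z0,z1 in [(.052,.065),(.065,.078),(.104,.115)]:
    m=o&(Z>z0)&(Z<z1);print(z0,m.sum(),np.median(Z[m]),cv2.minEnclosingCircle((P[m][:,:2]*1000).astype(np.float32)))
E
```

```text
time_s: 3.6
tcp_pos: [0.5401, 0.0235, 0.2566]
eef_rot: [0.161, 0.987, 0.0, 0.0]
wrist_force: [-0.0, 0.3, 0.4]
grip_width: 0.0852
finger_force: 0.0
[4.31181329e-02 3.21264292e-01 1.15124592e-01 1.36443265e+00
 5.90730112e-04 3.67414443e-01] [0.54009401 0.02346696 0.25657908] [1.61438514e-01 9.86882722e-01 3.11990423e-04 4.94322850e-05]
reamer_mid 0.91 [272.5, 189.3] [0.54193386 0.0224137  0.058     ]
reamer_mid 0.9 [329.1, 273.0] [0.64633788 0.04995392 0.058     ]
reamer_mid 0.77 [157.9, 121.1] [ 0.44724005 -0.05702757  0.058     ]
reamer 0.93 [173.7, 119.4] [ 0.44688615 -0.05669988  0.008     ]
reamer 0.78 [324.9, 250.9] [0.64411573 0.0538016  0.008     ]
reamer 0.74 [274.9, 174.9] [0.53806104 0.02645312 0.008     ]
block 0.25 [87.6, 219.0] [ 0.51876389 -0.20093126  0.        ]
block ((540.6255493164062, 23.274471282958984), (90.36233520507812, 90.18690490722656), 7.8663835525512695)
0.052 74 0.058419550004318116 ((534.6107177734375, 25.003890991210938), 18.7593994140625)
0.065 151 0.07612733991324194 ((540.128173828125, 23.472854614257812), 19.897045135498047)
0.104 585 0.10739024093768351 ((539.8184204101562, 23.47147560119629), 12.253876686096191)
```

```bash
python3 -m handwheel '[[100,[0,0,0.03],0],[100,[0,0,0.06],0],[100,[0,0,0.09],0],[100,[0,0,0.12],0],[100,[0,0,0.15],0],[100,[0,0,0.17],0],[100,[0,0,0.183],0],[100,[0,0,0.183],0]]'
python3 -m handwheel '[[0,[0,0,0],0],[0,[0,0,0],0],[0,[0,0,0],0],[0,[0,0,0],0],[0,[0,0,0],0],[0,[0,0,0],0],[0,[0,0,0],0],[0,[0,0,0],0]]'
```

```text
time_s: 4.8
tcp_pos: [0.5399, 0.0225, 0.0725]
eef_rot: [0.162, 0.987, -0.0, -0.001]
wrist_force: [-1.0, -0.1, -0.6]
grip_width: 0.0855
finger_force: 0.0
time_s: 5.8
tcp_pos: [0.5413, 0.0223, 0.0744]
eef_rot: [0.162, 0.987, 0.0, 0.001]
wrist_force: [-0.9, 0.2, 5.9]
grip_width: 0.0373
finger_force: 59.7
```

```bash
python3 -m handwheel '[[0,[0,0,-0.015],0],[0,[0,0,-0.03],0],[0,[0,0,-0.05],0],[0,[0,0,-0.07],0],[0,[0,0,-0.09],0],[0,[0,0,-0.1],0],[0,[0,0,-0.1],0],[0,[0,0,-0.1],0]]'
python3 - <<'E'
from h import *
c=camera('scene');s=get_state();print(s['tcp_pos'],s['grip_width'])
save('s2',cv2.resize(c['frame'][130:270,210:390],None,fx=4,fy=4))
P=cloud(c);f=c['frame'].astype(int);R,G,B=f[...,0],f[...,1],f[...,2]
m=(R>1.6*G)&(R>90)&(np.hypot(P[...,0]-.54,P[...,1]-.02)<.06)
print(m.sum(),np.percentile(P[m],[2,50,98],axis=0).round(4))
E
```

```text
time_s: 6.8
tcp_pos: [0.54, 0.0221, 0.1726]
eef_rot: [0.162, 0.987, -0.0, -0.001]
wrist_force: [-1.1, 0.1, -0.8]
grip_width: 0.0377
finger_force: 60.2
[0.53986388 0.02212416 0.17237147] 0.037296803192684205
198 [[0.5385 0.0067 0.1533]
 [0.5555 0.0207 0.1833]
 [0.5624 0.0341 0.2068]]
```

View pics/s2.png

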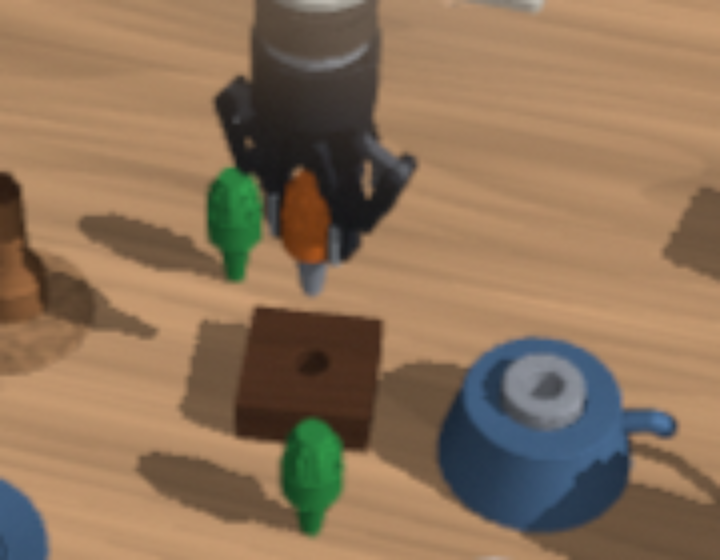

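The picture shows the reamer held upright, with orange at (308,215) and the shank at (312,278). The block's hole is empty at (315,362). I'll carry it over the bush at (545,385).

```bash
python3 -m handwheel '[[0,[0.007,0.025,0],0],[0,[0.014,0.05,0],0],[0,[0.021,0.076,0],0],[0,[0.028,0.1,0],0],[0,[0.035,0.126,0],0],[0,[0.042,0.1525,0],0],[0,[0.042,0.1525,0],0],[0,[0.042,0.1525,0],0]]'
python3 - <<'E'
from h import *
from scipy.optimize import least_squares
s=get_state();print(s['tcp_pos'],s['eef_rot'])
def sil(n):
    c=camera(n);P=cloud(c);f=c['frame'].astype(int);R,G,B=f[...,0],f[...,1],f[...,2]
    d=np.hypot(P[...,0]-.549,P[...,1]-.180)
    m=(R>1.6*G)&(R>90)&(d<.06)&(P[...,2]>.1)
    if m.sum()>10:print(n,'orange',m.sum(),np.percentile(P[m],[2,50,98],axis=0).round(4).tolist())
    k=(d<.03)&(P[...,2]>.104)&(P[...,2]<.145)&(B>=R-15)
    print(n,'shank',k.sum(),[ (round(z,3),P[k&(abs(P[...,2]-z)<.006)].mean(0).round(4).tolist(),(k&(abs(P[...,2]-z)<.006)).sum()) for z in (.11,.12,.13,.14)])
    return c
c=sil('scene');save('s3',cv2.resize(c['frame'][160:260,280:420],None,fx=5,fy=5))
sil('wrist')
E
```

```text
time_s: 7.85
tcp_pos: [0.549, 0.1796, 0.1725]
eef_rot: [0.162, 0.987, -0.001, -0.001]
wrist_force: [-0.0, -0.3, -1.6]
grip_width: 0.0376
finger_force: 60.3
[0.5490303  0.17960566 0.17248309] [ 1.62135781e-01  9.86767986e-01 -6.49087328e-04 -7.13214347e-04]
scene orange 236 [[0.5471, 0.1637, 0.1531], [0.564, 0.178, 0.1853], [0.5705, 0.1919, 0.2061]]
scene shank 47 [(0.11, [0.5545, 0.1803, 0.1108], np.int64(13)), (0.12, [0.5569, 0.1808, 0.1217], np.int64(16)), (0.13, [0.5586, 0.181, 0.1302], np.int64(18)), (0.14, [0.5599, 0.1807, 0.1363], np.int64(9))]
wrist orange 10863 [[0.529, 0.1659, 0.1562], [0.5382, 0.1839, 0.1958], [0.553, 0.1979, 0.2065]]
wrist shank 83 [(0.11, [0.5419, 0.1824, 0.1111], np.int64(65)), (0.12, [0.541, 0.1832, 0.117], np.int64(33)), (0.13, [nan, nan, nan], np.int64(0)), (0.14, [nan, nan, nan], np.int64(0))]<stdin>:10: RuntimeWarning: Mean of empty slice.
  ret = um.true_divide(
```

View pics/s3.png

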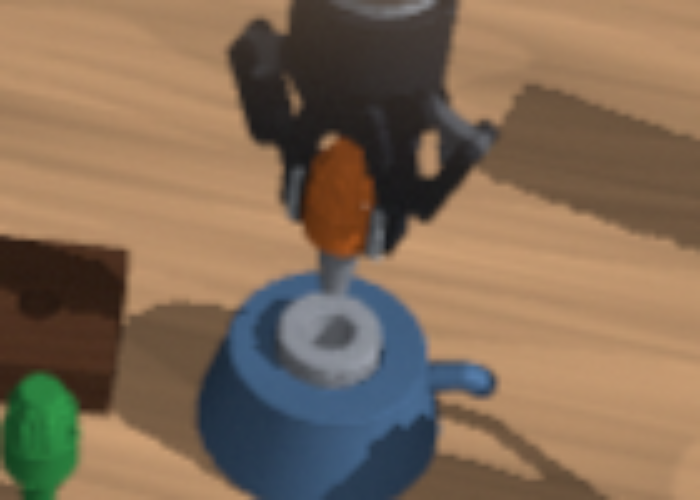

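```bash
python3 -m handwheel '[[0,[0,0.001,0.01],0],[0,[0,0.001,0.02],0],[0,[0,0.001,0.03],0],[0,[0,0.001,0.038],0],[0,[0,0.001,0.044],0],[0,[0,0.001,0.049],0],[0,[0,0.001,0.054],0],[0,[0,0.001,0.058],0]]'
```

```text
time_s: 8.95
tcp_pos: [0.5499, 0.1811, 0.1151]
eef_rot: [0.162, 0.987, 0.0, 0.0]
wrist_force: [-0.2, 0.4, -0.7]
grip_width: 0.0375
finger_force: 60.4
```

```bash
python3 -m handwheel '[[0,[0,0,0.001],0],[0,[0,0,0.0025],0],[0,[0,0,0.004],0],[0,[0,0,0.0055],0],[0,[0,0,0.007],0],[0,[0,0,0.008],0],[0,[0,0,0.008],0],[0,[0,0,0.008],0]]'
```

```text
time_s: 9.95
tcp_pos: [0.5499, 0.181, 0.1073]
eef_rot: [0.162, 0.987, 0.0, 0.0]
wrist_force: [0.8, 0.6, -1.1]
grip_width: 0.0378
finger_force: 60.4
```

```bash
python3 -m handwheel '[[0,[0,0,0.001],0],[0,[0,0,0.002],0],[0,[0,0,0.003],0],[0,[0,0,0.003],0],[0,[0,0,0.003],0],[0,[0,0,0.003],0],[0,[0,0,0.003],0],[0,[0,0,0.003],0]]'
```

```text
time_s: 10.95
tcp_pos: [0.55, 0.1811, 0.1045]
eef_rot: [0.162, 0.987, 0.0, 0.0]
wrist_force: [0.9, 0.3, 0.1]
grip_width: 0.0375
finger_force: 60.5
```

```bash
python3 -m handwheel '[[0,[0,0,0.0005],0],[0,[0,0,0.001],0],[0,[0,0,0.0015],0],[0,[0,0,0.0015],0],[0,[0,0,0.0015],0],[0,[0,0,0.0015],0],[0,[0,0,0.0015],0],[0,[0,0,0.0015],0]]'
```

```text
time_s: 11.95
tcp_pos: [0.5501, 0.1811, 0.1036]
eef_rot: [0.162, 0.987, 0.0, 0.0]
wrist_force: [-0.4, 0.2, 5.3]
grip_width: 0.0373
finger_force: 60.6
```

```bash
python3 -m handwheel '[[30,[0,0,-0.0005],0],[60,[0,0,-0.0005],0],[100,[0,0,-0.0005],0],[100,[0,0,-0.0005],0],[100,[0,0,-0.0005],0],[100,[0,0,-0.0005],0],[100,[0,0,-0.0005],0],[100,[0,0,-0.0005],0]]'
python3 -m handwheel '[[100,[0,0,-0.01],0],[100,[0,0,-0.025],0],[100,[0,0,-0.045],0],[100,[0,0,-0.07],0],[100,[0,0,-0.1],0],[100,[0,0,-0.13],0],[100,[0,0,-0.152],0],[100,[0,0,-0.152],0]]'
python3 - <<'E'
from h import *
s=get_state();print(s['tcp_pos'])
c=camera('wrist');P=cloud(c);save('w2',c['frame']);X,Y,Z=[P[...,i] for i in range(3)]
d=np.hypot(X-.549,Y-.181)
for n,m in [('jtop',(d<.056)&(d>.03)&(Z>.055)&(Z<.066)),('rim',(d<.03)&(Z>.067)&(Z<.077)),('band',(d<.03)&(Z>.09)&(Z<.106)),('domtop',(d<.02)&(Z>.132))]:
    print(n,m.sum(),np.median(Z[m]).round(4),cv2.minEnclosingCircle((P[m][:,:2]*1000).astype(np.float32)))
for m in tip_of('tamper_mid','wrist')[:2]: print(m['conf'],m['position'])
E
```

```text
time_s: 12.95
tcp_pos: [0.5499, 0.181, 0.1033]
eef_rot: [0.162, 0.987, 0.0, 0.0]
wrist_force: [-0.0, 0.3, -0.1]
grip_width: 0.0854
finger_force: 0.0
time_s: 13.95
tcp_pos: [0.5512, 0.1815, 0.2587]
eef_rot: [0.162, 0.987, 0.001, 0.003]
wrist_force: [0.3, -0.5, -0.1]
grip_width: 0.0854
finger_force: 0.0
[0.55119274 0.18147116 0.25869284]
jtop 5751 0.0615 ((549.125, 182.1000518798828), 52.76369857788086)
rim 759 0.0726 ((549.2903442382812, 182.11927795410156), 26.80548095703125)
band 167 0.1005 ((549.1251220703125, 182.22390747070312), 19.953285217285156)
domtop 8460 0.3152 ((543.6031494140625, 182.7506103515625), 18.408843994140625)
0.43 [512.2, 164.5]
```

View pics/w2.png

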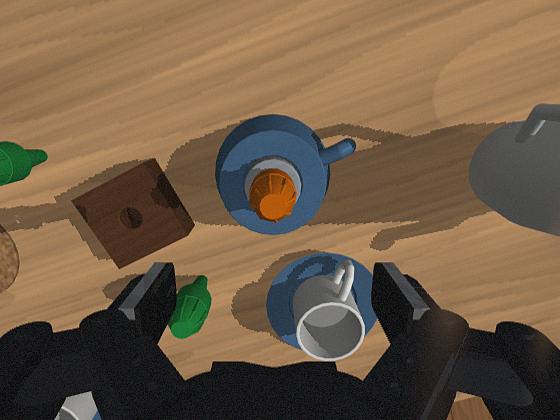

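The picture shows the reamer seated upright and centred in the bush at (272,195), with the gripper clear and the bush about 10 mm proud. The tamper is next.

```bash
python3 -m handwheel '[[100,[-0.011,-0.045,0],0],[100,[-0.024,-0.095,0],0],[100,[-0.037,-0.147,0],0],[100,[-0.05,-0.2,0],0],[100,[-0.063,-0.25,0],0],[100,[-0.076,-0.3,0],0],[100,[-0.086,-0.34,0],0],[100,[-0.093,-0.3685,0],0]]'
python3 -m handwheel '[[100,[0,0,0.01],0],[100,[0,0,0.01],0],[100,[0,0,0.01],0],[100,[0,0,0.01],0],[100,[0,0,0.01],0],[100,[0,0,0.01],0],[100,[0,0,0.01],0],[100,[0,0,0.01],0]]'
python3 - <<'E'
from h import *
s=get_state();print(s['tcp_pos'],s['q'])
c=camera('wrist');P=cloud(c);X,Y,Z=[P[...,i] for i in range(3)]
d=np.hypot(X-.52,Y+.197)
C=lambda m:cv2.minEnclosingCircle((P[m][:,:2]*1000).astype(np.float32))
for n,m in [('mat',(d<.075)&(Z>.003)&(Z<.009)),('foot',(d<.04)&(Z>.026)&(Z<.036)),('hand',(d<.04)&(Z>.06)&(Z<.108)),('cap',(d<.03)&(Z>.112)&(Z<.135))]:
    print(n,m.sum(),np.median(P[m],0).round(4),C(m))
E
```

```text
time_s: 15.05
tcp_pos: [0.5188, -0.1996, 0.2537]
eef_rot: [0.163, 0.987, 0.0, -0.001]
wrist_force: [0.9, 0.1, -0.3]
grip_width: 0.0854
finger_force: 0.0
time_s: 16.05
tcp_pos: [0.52, -0.1979, 0.2454]
eef_rot: [0.162, 0.987, -0.0, 0.0]
wrist_force: [0.7, -0.4, -0.5]
grip_width: 0.0857
finger_force: 0.0
[ 0.52003937 -0.19786393  0.24536925] [-3.63561648e-01  3.57547745e-01  1.37741849e-01  1.35089113e+00
 -7.26940251e-06 -3.77436462e-02]
mat 6588 [ 0.5174 -0.1948  0.0046] ((524.1220703125, -201.65533447265625), 59.82057571411133)
foot 205 [ 0.501  -0.1916  0.0342] ((516.6793212890625, -200.0728759765625), 23.84648895263672)
hand 316 [ 0.5048 -0.1952  0.0865] ((513.1800537109375, -199.03182983398438), 13.30801773071289)
cap 972 [ 0.515  -0.1997  0.1202] ((517.0745849609375, -200.36016845703125), 14.20544147491455)
```

```bash
python3 -m handwheel '[[100,[0.0014,-0.0036,0.02],0],[100,[0.0014,-0.0036,0.045],0],[100,[0.0014,-0.0036,0.07],0],[100,[0.0014,-0.0036,0.095],0],[100,[0.0014,-0.0036,0.12],0],[100,[0.0014,-0.0036,0.14],0],[100,[0.0014,-0.0036,0.154],0],[100,[0.0014,-0.0036,0.154],0]]'
python3 -m handwheel '[[0,[0,0,0],0],[0,[0,0,0],0],[0,[0,0,0],0],[0,[0,0,0],0],[0,[0,0,0],0],[0,[0,0,0],0],[0,[0,0,0],0],[0,[0,0,0],0]]'
```

```text
time_s: 17.1
tcp_pos: [0.5168, -0.2006, 0.0903]
eef_rot: [0.162, 0.987, 0.0, -0.001]
wrist_force: [-0.4, -0.5, -0.0]
grip_width: 0.0856
finger_force: 0.0
time_s: 18.1
tcp_pos: [0.5181, -0.2011, 0.0921]
eef_rot: [0.162, 0.987, -0.0, 0.001]
wrist_force: [-1.3, -0.4, 5.1]
grip_width: 0.0269
finger_force: 59.0
```

```bash
python3 -m handwheel '[[0,[0,0,-0.01],0],[0,[0,0,-0.03],0],[0,[0,0,-0.06],0],[0,[0,0,-0.09],0],[0,[0,0,-0.12],0],[0,[0,0,-0.15],0],[0,[0,0,-0.175],0],[0,[0,0,-0.185],0]]'
python3 -m handwheel '[[0,[0.009,0.037,0],0],[0,[0.021,0.085,0],0],[0,[0.034,0.137,0],0],[0,[0.047,0.19,0],0],[0,[0.06,0.242,0],0],[0,[0.073,0.294,0],0],[0,[0.083,0.336,0],0],[0,[0.092,0.372,0],0]]'
python3 -m handwheel '[[0,[0,0,0],0],[0,[0,0,0],0],[0,[0,0,0],0],[0,[0,0,0.005],0],[0,[0,0,0.01],0],[0,[0,0,0.015],0],[0,[0,0,0.02],0],[0,[0,0,0.02],0]]'
python3 - <<'E'
from h import *
s=get_state();print(s['tcp_pos'],s['wrist_force'])
c=camera('scene');P=cloud(c);X,Y,Z=[P[...,i] for i in range(3)]
save('s4',cv2.resize(c['frame'][130:270,260:420],None,fx=4,fy=4))
f=c['frame'].astype(int);d=np.hypot(X-.55,Y-.181);br=(d<.035)&(f[...,0]>1.25*f[...,2])
for z in (.102,.118,.126,.134,.146,.16,.17,.18,.2,.21):
    m=br&(abs(Z-z)<.005);
    if m.any(): print(z,m.sum(),P[m].mean(0).round(4),np.ptp(Y[m]).round(3))
E
```

```text
time_s: 19.1
tcp_pos: [0.5178, -0.2008, 0.2776]
eef_rot: [0.162, 0.987, -0.0, 0.001]
wrist_force: [0.0, -0.6, -2.4]
grip_width: 0.0271
finger_force: 59.1
time_s: 20.1
tcp_pos: [0.5487, 0.1829, 0.2748]
eef_rot: [0.162, 0.987, -0.001, -0.001]
wrist_force: [-0.1, 0.1, -2.2]
grip_width: 0.0268
finger_force: 59.3
time_s: 21.1
tcp_pos: [0.5491, 0.1809, 0.2556]
eef_rot: [0.162, 0.987, -0.0, -0.001]
wrist_force: [0.7, 0.1, -2.8]
grip_width: 0.0268
finger_force: 59.6
[0.54913022 0.18094874 0.25561032] [ 0.69224107  0.07226485 -2.81542418]
0.102 48 [0.5653 0.1819 0.1028] 0.039
0.118 49 [0.5629 0.1831 0.1184] 0.035
0.126 59 [0.5596 0.1825 0.1263] 0.033
0.134 70 [0.555  0.1831 0.1341] 0.028
0.17 41 [0.5666 0.1831 0.1711] 0.047
0.18 54 [0.5678 0.1839 0.1802] 0.044
0.2 98 [0.5635 0.1826 0.2002] 0.045
0.21 78 [0.5604 0.1826 0.2101] 0.038
```

View pics/s4.png

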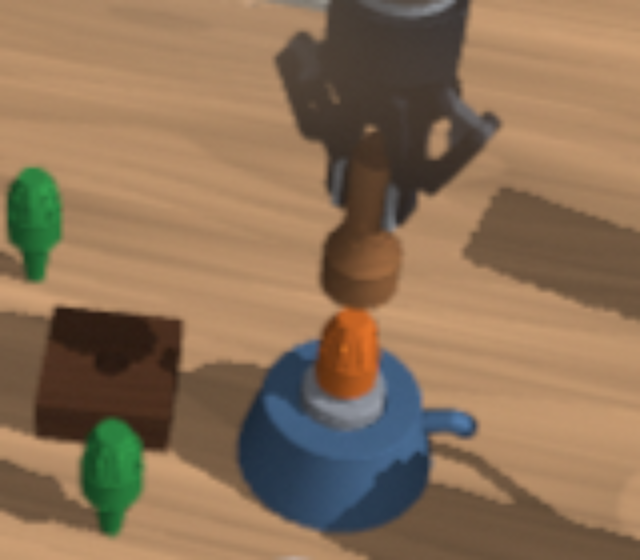

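The picture shows the tamper upright, with its foot at (362,275) centred over the reamer's top at (352,318). Now I'll lower it slowly for the first tap.

```bash
python3 -m handwheel '[[0,[0,0,0.006],0],[0,[0,0,0.012],0],[0,[0,0,0.017],0],[0,[0,0,0.021],0],[0,[0,0,0.024],0],[0,[0,0,0.026],0],[0,[0,0,0.028],0],[0,[0,0,0.028],0]]'
python3 -m handwheel '[[0,[0,0,0.001],0],[0,[0,0,0.002],0],[0,[0,0,0.003],0],[0,[0,0,0.004],0],[0,[0,0,0.005],0],[0,[0,0,0.005],0],[0,[0,0,0.005],0],[0,[0,0,0.005],0]]'
```

```text
time_s: 22.15
tcp_pos: [0.5494, 0.1811, 0.2282]
eef_rot: [0.162, 0.987, -0.0, -0.0]
wrist_force: [0.3, -0.5, -1.4]
grip_width: 0.0267
finger_force: 59.6
time_s: 23.15
tcp_pos: [0.5497, 0.1811, 0.2239]
eef_rot: [0.162, 0.987, 0.0, 0.001]
wrist_force: [0.1, 0.2, 3.5]
grip_width: 0.0268
finger_force: 60.1
```

```bash
python3 -m handwheel '[[0,[0,0,0.0008],0],[0,[0,0,0.0016],0],[0,[0,0,0.0024],0],[0,[0,0,0.003],0],[0,[0,0,0.003],0],[0,[0,0,0.003],0],[0,[0,0,0.003],0],[0,[0,0,0.003],0]]'
```

```text
time_s: 24.15
tcp_pos: [0.5497, 0.1811, 0.2206]
eef_rot: [0.162, 0.987, 0.0, 0.0]
wrist_force: [-1.3, 0.2, 4.5]
grip_width: 0.0267
finger_force: 60.1
```

```bash
python3 -m handwheel '[[0,[0,0,-0.003],0],[0,[0,0,-0.007],0],[0,[0,0,-0.012],0],[0,[0,0,-0.017],0],[0,[0,0,-0.02],0],[0,[0,0,-0.02],0],[0,[0,0,-0.02],0],[0,[0,0,-0.02],0]]'
cat > m.py <<'E'
from h import *
s=get_state();print(s['tcp_pos'],s['wrist_force'])
for n in ('scene','wrist'):
    c=camera(n);P=cloud(c);X,Y,Z=[P[...,i] for i in range(3)];f=c['frame'].astype(int)
    d=np.hypot(X-.549,Y-.182)
    gray=(abs(f[...,0]-f[...,2])<25)&(d<.026)&(d>.015)&(Z>.055)&(Z<.08)
    jt=(f[...,2]>f[...,0]+25)&(d<.05)&(d>.03)&(Z>.055)&(Z<.07)
    o=(f[...,0]>1.6*f[...,1])&(f[...,0]>90)&(d<.03)
    foot=(d<.035)&(Z>.13)&(f[...,0]>1.25*f[...,2])&(f[...,0]<1.9*f[...,1])
    print(n,'rim',gray.sum(),np.median(Z[gray]),'jtop',jt.sum(),np.median(Z[jt]),'reamer',np.percentile(Z[o&(Z<.15)],[2,98]).round(4) if (o&(Z<.15)).any() else '', 'footmin',np.percentile(Z[foot],2) if foot.any() else '')
E
python3 m.py
```

```text
time_s: 25.15
tcp_pos: [0.5493, 0.181, 0.2401]
eef_rot: [0.162, 0.987, -0.0, -0.0]
wrist_force: [-0.9, -0.4, -2.5]
grip_width: 0.0268
finger_force: 59.9
[0.54932852 0.18098966 0.24008846] [-0.86155971 -0.35651035 -2.46230961]
scene rim 91 0.06912261108370021 jtop 451 0.06150169497178726 reamer [0.0807 0.1334] footmin 0.1568896618226452
wrist rim 689 0.06911012595146887 jtop 4174 0.06161744141029582 reamer [0.0835 0.1179] footmin 0.16535205672007391
```

```bash
python3 -m handwheel '[[0,[0,0,0.004],0],[0,[0,0,0.008],0],[0,[0,0,0.012],0],[0,[0,0,0.015],0],[0,[0,0,0.017],0],[0,[0,0,0.0185],0],[0,[0,0,0.02],0],[0,[0,0,0.0215],0]]'
python3 -m handwheel '[[0,[0,0,0.001],0],[0,[0,0,0.002],0],[0,[0,0,0.003],0],[0,[0,0,0.004],0],[0,[0,0,0.004],0],[0,[0,0,0.004],0],[0,[0,0,0.004],0],[0,[0,0,0.004],0]]'
```

```text
time_s: 26.25
tcp_pos: [0.5503, 0.1813, 0.2204]
eef_rot: [0.162, 0.987, 0.001, 0.001]
wrist_force: [-0.3, -0.0, 6.0]
grip_width: 0.0268
finger_force: 60.3
time_s: 27.25
tcp_pos: [0.5505, 0.1814, 0.2173]
eef_rot: [0.162, 0.987, 0.001, 0.002]
wrist_force: [-0.9, 0.1, 7.7]
grip_width: 0.0267
finger_force: 60.6
```

```bash
python3 -m handwheel '[[0,[0,0,0.001],0],[0,[0,0,0.002],0],[0,[0,0,0.003],0],[0,[0,0,0.003],0],[0,[0,0,0.003],0],[0,[0,0,0.003],0],[0,[0,0,0.003],0],[0,[0,0,0.003],0]]'
python3 m.py
```

```text
time_s: 28.25
tcp_pos: [0.5506, 0.1814, 0.2147]
eef_rot: [0.162, 0.987, 0.001, 0.002]
wrist_force: [-0.8, 0.1, 8.1]
grip_width: 0.0269
finger_force: 60.7
[0.55061959 0.18139431 0.21466996] [-0.78381682  0.09673662  8.10266025]
scene rim 86 0.06239146972347098 jtop 452 0.061085880953788196 reamer [0.0731 0.1297] footmin 0.13447807446207638
wrist rim 819 0.06320519584009004 jtop 4983 0.06162337761165965 reamer [0.0766 0.1304] footmin 0.14133726142967837
```

~1.5 mm left, so I'll press on gently to the stop.

```bash
python3 -m handwheel '[[0,[0,0,0.0005],0],[0,[0,0,0.001],0],[0,[0,0,0.0015],0],[0,[0,0,0.002],0],[0,[0,0,0.002],0],[0,[0,0,0.002],0],[0,[0,0,0.002],0],[0,[0,0,0.002],0]]'
```

```text
time_s: 29.35
tcp_pos: [0.5507, 0.1814, 0.213]
eef_rot: [0.162, 0.987, 0.001, 0.003]
wrist_force: [-0.8, -0.8, 8.4]
grip_width: 0.0268
finger_force: 60.8
```

```bash
python3 -m handwheel '[[0,[0,0,0.0004],0],[0,[0,0,0.0008],0],[0,[0,0,0.0012],0],[0,[0,0,0.0015],0],[0,[0,0,0.0015],0],[0,[0,0,0.0015],0],[0,[0,0,0.0015],0],[0,[0,0,0.0015],0]]'
python3 m.py
```

```text
time_s: 30.35
tcp_pos: [0.551, 0.1814, 0.213]
eef_rot: [0.162, 0.987, 0.002, 0.003]
wrist_force: [-1.7, -1.3, 14.9]
grip_width: 0.0268
finger_force: 61.4
[0.55103172 0.18143049 0.21297469] [-1.68032104 -1.2649173  14.85242002]
scene rim 82 0.061022701535920376 jtop 454 0.061118805159799616 reamer [0.0724 0.128 ] footmin 0.1340079966425879
wrist rim 850 0.061552047589208014 jtop 5059 0.061617662696238085 reamer [0.0749 0.1284] footmin 0.140621264693882
```

```bash
python3 -m handwheel '[[0,[0,0,-0.003],0],[0,[0,0,-0.008],0],[0,[0,0,-0.016],0],[0,[0,0,-0.028],0],[0,[0,0,-0.042],0],[0,[0,0,-0.056],0],[0,[0,0,-0.068],0],[0,[0,0,-0.068],0]]'
python3 m.py
python3 -m handwheel '[[0,[-0.009,-0.036,0],0],[0,[-0.021,-0.085,0],0],[0,[-0.034,-0.137,0],0],[0,[-0.047,-0.19,0],0],[0,[-0.06,-0.242,0],0],[0,[-0.073,-0.294,0],0],[0,[-0.083,-0.336,0],0],[0,[-0.092,-0.372,0],0]]'
python3 -m handwheel '[[0,[0,0,0],0],[0,[0,0,0.01],0],[0,[0,0,0.035],0],[0,[0,0,0.065],0],[0,[0,0,0.095],0],[0,[0,0,0.125],0],[0,[0,0,0.15],0],[0,[0,0,0.165],0]]'
```

```text
time_s: 31.45
tcp_pos: [0.5502, 0.1813, 0.2779]
eef_rot: [0.162, 0.987, 0.001, 0.001]
wrist_force: [0.5, 0.9, -2.8]
grip_width: 0.027
finger_force: 59.7
[0.5501551  0.18127122 0.27790091] [ 0.52683396  0.91881943 -2.7536691 ]
scene rim 83 0.061775638682179945 jtop 456 0.061482910107446775 reamer [0.073  0.1273] footmin 0.1948031488804834
wrist rim 539 0.06147960704991051 jtop 3438 0.061597550045115135 reamer [0.0783 0.1243] footmin 0.20258787465532888
time_s: 32.55
tcp_pos: [0.5167, -0.2025, 0.2754]
eef_rot: [0.163, 0.987, 0.0, -0.001]
wrist_force: [0.3, 0.3, -1.9]
grip_width: 0.027
finger_force: 59.8
time_s: 33.55
tcp_pos: [0.5165, -0.1989, 0.1092]
eef_rot: [0.161, 0.987, 0.0, -0.002]
wrist_force: [-0.2, -0.1, -3.1]
grip_width: 0.0264
finger_force: 59.9
```

```bash
python3 -m handwheel '[[0,[0,0,0.003],0],[0,[0,0,0.006],0],[0,[0,0,0.009],0],[0,[0,0,0.012],0],[0,[0,0,0.014],0],[0,[0,0,0.016],0],[0,[0,0,0.016],0],[0,[0,0,0.016],0]]'
```

```text
time_s: 34.55
tcp_pos: [0.5176, -0.2009, 0.0953]
eef_rot: [0.162, 0.987, -0.0, 0.0]
wrist_force: [-0.1, -0.0, -1.9]
grip_width: 0.027
finger_force: 59.9
```

```bash
python3 -m handwheel '[[0,[0,0,0.0008],0],[0,[0,0,0.0016],0],[0,[0,0,0.0024],0],[0,[0,0,0.003],0],[0,[0,0,0.003],0],[0,[0,0,0.003],0],[0,[0,0,0.003],0],[0,[0,0,0.003],0]]'
```

```text
time_s: 35.55
tcp_pos: [0.5176, -0.2008, 0.0923]
eef_rot: [0.162, 0.987, 0.0, 0.0]
wrist_force: [0.1, -0.5, -2.7]
grip_width: 0.0265
finger_force: 60.0
```

```bash
python3 -m handwheel '[[0,[0,0,0.0005],0],[0,[0,0,0.001],0],[0,[0,0,0.0012],0],[0,[0,0,0.0012],0],[0,[0,0,0.0012],0],[0,[0,0,0.0012],0],[0,[0,0,0.0012],0],[0,[0,0,0.0012],0]]'
```

```text
time_s: 36.55
tcp_pos: [0.5177, -0.2009, 0.0921]
eef_rot: [0.162, 0.987, -0.0, 0.0]
wrist_force: [-2.0, 0.8, 5.5]
grip_width: 0.0267
finger_force: 60.7
```

Contact with the mat. Now I'll release and lift.

```bash
python3 -m handwheel '[[20,[0,0,-0.0005],0],[40,[0,0,-0.0005],0],[70,[0,0,-0.0005],0],[100,[0,0,-0.0005],0],[100,[0,0,-0.0005],0],[100,[0,0,-0.0005],0],[100,[0,0,-0.0005],0],[100,[0,0,-0.0005],0]]'
python3 -m handwheel '[[100,[0,0,-0.015],0],[100,[0,0,-0.035],0],[100,[0,0,-0.06],0],[100,[0,0,-0.09],0],[100,[0,0,-0.12],0],[100,[0,0,-0.15],0],[100,[0,0,-0.152],0],[100,[0,0,-0.152],0]]'
python3 - <<'E'
from h import *
c=camera('wrist');P=cloud(c);X,Y,Z=[P[...,i] for i in range(3)]
d=np.hypot(X-.52,Y+.197)
for n,m in [('mat',(d<.075)&(Z>.003)&(Z<.009)),('foot',(d<.04)&(Z>.026)&(Z<.036)),('cap',(d<.03)&(Z>.112)&(Z<.135))]:
    print(n,m.sum(),np.median(P[m],0).round(4),cv2.minEnclosingCircle((P[m][:,:2]*1000).astype(np.float32)))
save('final',camera('scene')['frame'])
E
python3 m.py
```

```text
time_s: 37.55
tcp_pos: [0.5176, -0.2008, 0.0916]
eef_rot: [0.162, 0.987, -0.0, 0.0]
wrist_force: [-0.7, -0.4, 0.7]
grip_width: 0.0855
finger_force: 0.0
time_s: 38.55
tcp_pos: [0.5174, -0.2007, 0.2438]
eef_rot: [0.162, 0.987, -0.0, 0.0]
wrist_force: [0.0, 0.4, -1.0]
grip_width: 0.0851
finger_force: 0.0
mat 6597 [ 0.5173 -0.1957  0.0046] ((524.1072998046875, -201.48741149902344), 59.74032211303711)
foot 206 [ 0.5009 -0.1927  0.034 ] ((516.5853881835938, -200.1091766357422), 23.8792781829834)
cap 970 [ 0.5146 -0.1997  0.1202] ((516.6305541992188, -200.38638305664062), 13.98509693145752)
[ 0.51686562 -0.20053084  0.24248079] [-0.22535831  1.16982145  0.3266449 ]
scene rim 80 0.061573297190022025 jtop 443 0.06127686523967557 reamer [0.0741 0.1273] footmin 
wrist rim 0 nan jtop 0 nan reamer  footmin
  return _methods._mean(a, axis=axis, dtype=dtype,
  ret = ret.dtype.type(ret / rcount)
```

View pics/final.png

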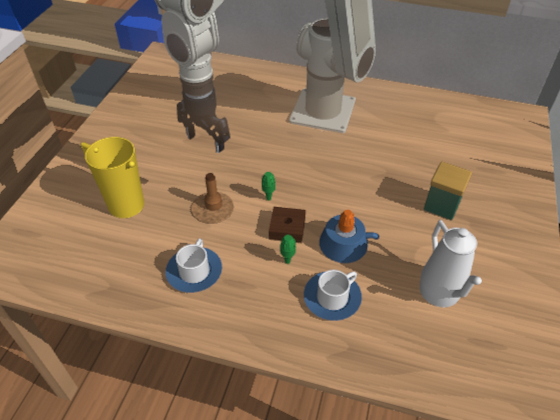

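The final picture shows the tamper upright on its mat at (212,195) and the reamer upright in the flush bush at (347,222). Everything else is undisturbed.

```bash
python3 -c "from plant import *; print(job_done())"
```

```text
the job is handed in; nothing more can be done
None
```

The orange reamer is seated upright in the juicer, with the bush driven flush in two gentle taps. The tamper is back upright on its mat, nothing else was disturbed, and the job was handed in at about 39 s; the judge's verdict was not shown.

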